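Index the tube mitre jig one hole

TASK

Reset the tube mitre jig for its next cut, using only a fingertip: hook it under the upright pull ring of the spring index pin and lift the pin out of its hole, swing the bar one hole over to the side on which the brass tube is clamped, then release the ring so that the pin drops fully home in that hole. Do not pinch or force the ring or the bar, do not swing the bar beyond that hole, and leave the loose things on the bench where they are.

Things in the scene. Friction and masses are not known exactly. Their poses are not given: they have to be found in the camera images.
- mitre_jig: Fixed cast base on the bench, 12 mm plate: a 320 mm long part with a split fence 61 mm high, and a rounded quadrant (radius 139 mm) that faces the robot's left (+y of the room). Origin at bench height under the bar's pivot; its x axis points from the quadrant to the fence (to the right, towards the brick wall, turned up to 0.2 rad), its y axis along the fence away from the robot, z up.
- swing_bar (a joint): Angle of the swing bar about the upright pivot, rad: 0 in the middle hole (bar along the jig's -x axis), positive when its free end swings along the jig's +y, away from the robot: +0.3927 in the next hole on the far side, -0.3927 on the near side. Friction about 2 N at the ring; it stays where it is left; 0.02 rad of play with the pin home. Bar 26 mm wide, its top 24 mm above the bench.
- index_pin (a joint): Lift of the spring index pin, m: 0 home in a hole, 0.008 with its round nose on the arc between holes, at most 0.020. The 7 mm pin slides straight up and down in a barrel on the bar, 110 mm from the pivot; its spring presses down with 5 N when home, 7.5 N at 12 mm. Raised 8 mm it leaves the hole; let down beside a hole it rides on the arc and snaps in when the bar brings it over the hole.
- ring_centre (a point): Centre of the pull ring's opening (56 wide, 46 high), 74 mm above the bench with the pin home, 101 mm from the pivot axis. Closed oval of 6 mm round bar fixed on top of the pin, rises and swings with it; its plane is square to the bar but leans 20 degrees, top towards the pivot. A fingertip tilted 35 to 45 degrees enters from the bar's free end, pointing down and to the pivot; ring's foot 23 mm above the bar.
- pivot (a point): Axis of the bar's pivot, 25 mm above the bench. Slotted upright saw guides, 88 mm high and 22 mm wide, stand on the bar 41 mm before and behind it.
- hole_far (a point): Mouth of the 9 mm index hole next to the middle one on the jig's +y side (far from the robot): 13 mm above the bench, on the 110 mm hole circle round the pivot, 0.3927 rad (43 mm) from the middle hole, which lies on the jig's -x axis.
- hole_near (a point): Mouth of the index hole next to the middle one on the jig's -y side (nearer the robot), otherwise as hole_far. One more hole follows on each side, another 0.3927 rad on.
- tube_middle (a point): Middle of the brass tube (16 mm thick, 200 mm long, along the fence) held by a screw clamp on one half of the fence, either the far (+y of the jig) or the near half; the other half carries only a short length stop. Fixed; the clamp's knob reaches 90 mm above the bench.
- brass_tee: Loose bystander, leave it alone: mitred brass tube tee, 42 x 56 x 28 mm, origin at the centre of its underside.
- try_square: Loose bystander, leave it alone: small engineer's square, 81 x 98 x 13 mm, origin at the centre of its underside.
- tweezers: Loose bystander, leave it alone: steel tweezers, 156 mm long, 8 mm thick, origin at the centre of its underside.
- brass_saddle: Loose bystander, leave it alone: small cut brass saddle, 20 x 30 x 16 mm, origin at the centre of its underside.
- dividers: Loose bystander, leave it alone: spring dividers, 131 mm long, 8 mm thick, origin at the centre of its underside.
- tin_2: Loose bystander, leave it alone: low round tin, 71 mm across, 17 mm high, origin at the centre of its underside.
- pliers_blue: Loose bystander, leave it alone: pliers with blue grips, 161 mm long, 12 mm thick, origin at the centre of its underside.

How it is judged:
By the outcome, as a careful person would: the job done as asked, in the order asked, and still so for the second after the job is handed in, with the robot touching nothing.
It also fails if it takes over 48 s, if anything falls off the work surface, if the arm or the gripper's body presses on something with over 40 N, if the wrist force passes 120 N, or if a joint passes its speed limit or range.

ROBOT

A 6-joint arm with a two-finger parallel gripper is mounted at the origin on the work surface; the furniture and walls round the work are solid. World frame = base frame: x ahead of the robot, y to its left, z up, the work surface at z = 0. Lengths are in m, angles in rad, forces in N, time in s.
With the tool pointing down it reaches from about 0.3 to 0.85 m from the base axis. Payload 4.2 kg.
Tool frame: the origin (TCP) lies on the centre line of the jaws, within the pads' length; the fingertips stand 19 mm ahead of it and the grasp point (between the pads) is the TCP (env.tip_extent is the distance from the TCP to the fingertips, in m); z points along the fingers, y is the line along which they close (so a half turn about z gives the same grasp; the last joint's range is limited). The gripper opens to 91 mm and grips with 3 to 60 N. Pads are 32 mm wide; open, the fingers measure 118 mm over their backs; the gripper's body (76 mm by 178 mm) begins 60 mm behind the grasp point.
Start: joints at [1.33, 0.32, 1.565, -0, 1.257, -0.02], TCP at [0.126, 0.561, 0.233] pointing down, gripper open.
Joint ranges: [-3.11, 3.11], [-0.84, 2.01], [0.21, 2.61], [-1.34, 4.49], [0.05, 2.63], [-2.56, 2.56]. Speed limits (rad/s): [2.57, 2.57, 3.14, 3.14, 3.14, 3.14].

INTERFACE

Orientations are given as a unit quaternion [w, x, y, z].
In Python, from workcell import monitor, optics, env gives the robot as it stands.
- The arm moves only by the tool play_rows, never from a script. Its argument "motion" is text: rows parted by semicolons, each of 5 numbers parted by spaces: the finger opening in mm, from 0 to 91.2, then the shift along the tool's x, y, z in mm, then the turn about the tool's z in degrees. In form: hand dx dy dz yaw; .... A call has 1 to 20 rows; each row is the pose to reach, as a shift and turn from the pose commanded when the call began, along the tool's axes at that moment; what a row does not reach only later rows make up. A row lasts 1/10 s, in which the tool goes at most 50 mm and 8.59 degrees, less where a joint would pass 70% of its speed; a pose out of reach is approached as far as the arm can. A call with a gripper value outside its range is refused whole. The fingers move at their own pace and stop on an object; "force" is the grip in N (left out, the last holds). Time passes only in rows, so rows that repeat a pose let the fingers close. It gives the time, the measured TCP pose, the force, the opening and the grip force at its end, in the units of the state.
- monitor.sense(): the state, without advancing time (a new reading comes with each control period).
- optics.grab_frame(name): name is "side" or "top" or "wrist"; returns the picture (480x640x3 uint8, red, green, blue); there is no depth.
- optics.camera_params(name): a dict with "fovy" (degrees; the focal length in pixels is half the picture's height over the tangent of half this angle, whatever the lens; pixels are square), "cx", "cy" (the principal point, pixels), "R" (3x3) and "t" (3): a world point X has camera coordinates R X + t. Camera axes: x right, y down, z forward; pixel columns grow to the right and rows downward; lengths in m; the calibration is good to about 2 mm. A picture is of the moment at which its call begins: read the wrist's pose just before it. camera_params takes no time and is no camera call; for the wrist camera it gives the pose at the moment of the call.
- env.close_job(): hands the job in; it is judged then, once.
The state is a dict: "t": time; "joint_pos": joint angles; "joint_velocities": joint speeds; "effort": joint torques, N m; "eef_pos": TCP position; "tool_rot": TCP orientation; "wrist_force": force on the tool from outside, world axes, zero at the start; "moment": the same for the moment, N m; "opening": finger opening in m; "gripper_force": force on a finger pad.
Only numpy, scipy, OpenCV 4.12 (cv2) and the standard library are available. Lean on these libraries where they do the work, as an engineer would, in place of code of your own. Each camera call takes 0.05 s, during which the arm holds its last target. There are 200 camera calls.

## Working session

There is one attempt and no reset: what is moved stays moved. The work goes in short steps, Python scripts to look and compute and a tool call to move; the robot and the scene stay as the last step left them, time stands still between calls to the robot, and variables do not carry over. Pictures are saved under pics/ and viewed, at most 10 in all, crops included, and the job is handed in when it is done.

Besides the shell and the picture viewer there is one more tool, called after "Call:" by a JSON object that holds its "api" and its "payload". play_rows: Moves the arm, as the interface text tells. Its arguments: {"type":"object","properties":{"motion":{"type":"string"},"force":{"type":"number"}},"required":["motion"]}

```bash
mkdir -p pics; ls; python3 - <<'E'
from workcell import monitor, optics, env
import cv2
print(monitor.sense())
for n in("top","side"):
    p=optics.camera_params(n);print(n,p)
    cv2.imwrite(f"pics/{n}0.png",optics.grab_frame(n)[:,:,::-1])
print(env.tip_extent)
E
```

```text
pics
{'t': 0.0, 'joint_pos': array([ 1.32999080e+00,  3.20258487e-01,  1.56566722e+00,  1.96119371e-05,
        1.25735624e+00, -1.99891519e-02]), 'joint_velocities': array([-0.00067592, -0.00102675,  0.00027085,  0.00040191, -0.00059472,
        0.00021277]), 'effort': array([ 1.08465701e-03, -4.12456262e+01, -2.31978607e+01,  7.28525408e-02,
        4.54800075e-02, -1.69033751e-04]), 'eef_pos': array([0.12581798, 0.56059527, 0.23214401]), 'tool_rot': array([-1.19073982e-04,  1.10186986e-01,  9.93910516e-01, -8.36260889e-04]), 'wrist_force': array([ 0.23975295, -0.76298071, -0.09190293]), 'moment': array([ 0.04824313,  0.00955562, -0.02916292]), 'gripper_force': 0.0, 'opening': 0.09115691104992889}
top {'fovy': 44.23183770241607, 'cx': 330.32017475408105, 'cy': 236.78350319005457, 'R': array([[ 0.02215171, -0.99973177, -0.00675955],
       [-0.99611766, -0.02149443, -0.08536746],
       [ 0.08519927,  0.00862434, -0.99632661]]), 't': array([0.02679204, 0.63361593, 1.0856044 ])}
side {'fovy': 50.85956186864097, 'cx': 319.78630836764404, 'cy': 237.63382737223708, 'R': array([[-0.91424427, -0.40489132, -0.01484725],
       [-0.14860342,  0.36918711, -0.91739735],
       [ 0.37692763, -0.83651892, -0.39769544]]), 't': array([0.61060945, 0.15637939, 0.70995857])}
0.019
```

View pics/top0.png

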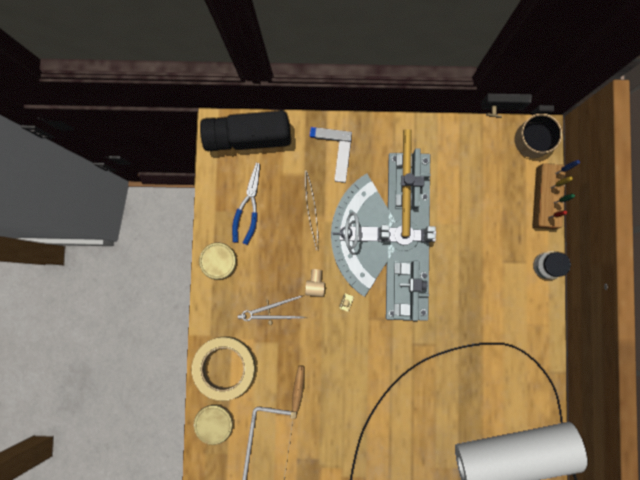

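View pics/side0.png

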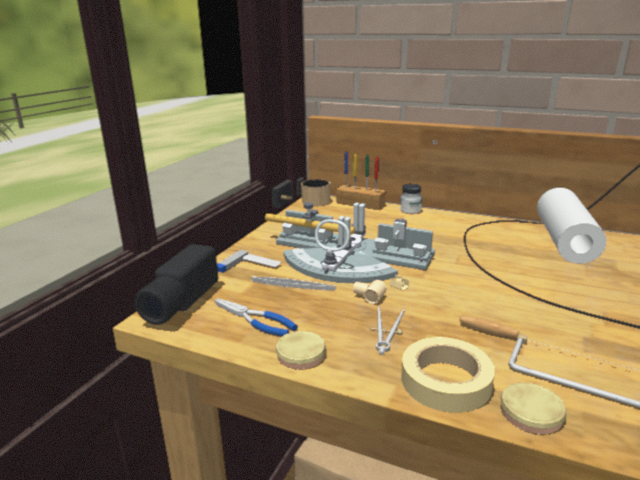

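The brass tube, at pixels (407,130–235), is on the far half, so the target is hole_far (+0.3927). The ring is near (350,234) and the pivot near (405,236). Next I'll check the interface for tilt options and compute the geometry.

View pics/topc.png

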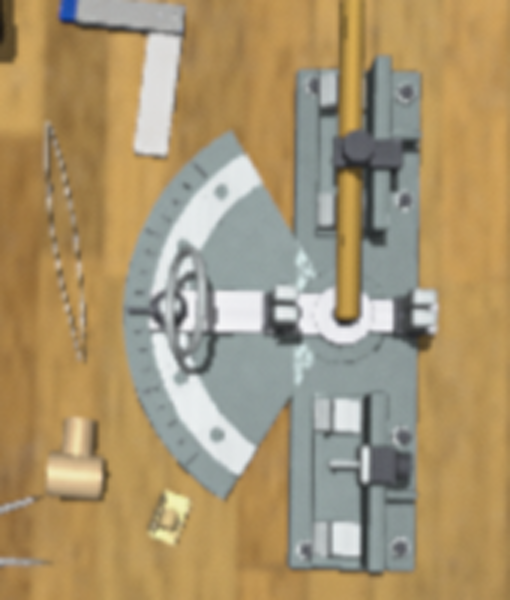

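Call:
{"api": "play_rows", "payload": {"motion": "0 0 0 -20 0; 0 0 0 -20 0", "force": 5}}

```text
t: 0.3
eef_pos: [0.1262, 0.5621, 0.2547]
tool_rot: [0.0, 0.11, 0.994, 0.002]
wrist_force: [0.3, -0.1, -0.5]
opening: 0.0779
gripper_force: 0.0
```

Call:
{"api": "play_rows", "payload": {"motion": "0 0 -50 0 0; 0 0 -100 0 0; 0 0 -150 0 0; 0 0 -200 0 0; 0 0 -240 0 0; 0 0 -280 0 0; 0 0 -320 0 0; 0 0 -320 0 0"}}

```text
t: 1.1
eef_pos: [0.0547, 0.2443, 0.2519]
tool_rot: [-0.0, 0.11, 0.994, -0.001]
wrist_force: [0.8, 1.0, 0.2]
opening: 0.0141
gripper_force: 0.0
```

```bash
python3 - <<'E'
from h import *
s=monitor.sense();print(s["joint_pos"].round(3),s["eef_pos"].round(3),tool(s)[1].round(3).tolist())
F=ray("top",364,193.3,.013);N=ray("top",362.7,274.3,.013)
print(F,N)
E
```

```text
[ 1.305 -0.24   2.109 -0.     1.274 -0.045] [0.055 0.244 0.252] [[-0.976, 0.219, -0.0], [0.219, 0.976, -0.002], [-0.0, -0.002, -1.0]]
[ 0.71924788 -0.02202485  0.013     ] [ 0.56399328 -0.0222431   0.013     ]
```

Call:
{"api": "play_rows", "payload": {"motion": "0 0 0 -50 0; 0 0 0 -100 0; 0 0 0 -150 0; 0 0 0 -200 0; 0 0 0 -250 0; 0 0 0 -300 0; 0 0 0 -350 0; 0 0 0 -400 0; 0 0 0 -450 0; 0 0 0 -500 0; 0 0 0 -550 0; 0 0 0 -600 0"}}

```text
t: 2.3
eef_pos: [0.0561, 0.2495, 0.7726]
tool_rot: [0.003, 0.11, 0.994, 0.018]
wrist_force: [0.5, -1.4, -0.8]
opening: 0.0003
gripper_force: 0.0
```

```bash
python3 - <<'E'
from h import *
s=monitor.sense();print(s["joint_pos"].round(3),s["eef_pos"].round(4),tool(s)[1].round(3).tolist())
E
```

```text
[ 1.304  0.048  0.435  0.     2.623 -0.045] [0.0561 0.2495 0.7726] [[-0.976, 0.219, 0.009], [0.219, 0.975, 0.034], [-0.002, 0.036, -0.999]]
```

Call:
{"api": "play_rows", "payload": {"motion": "0 0 0 0 0; 0 0 0 -50 0; 0 0 0 -100 0; 0 0 0 -150 0; 0 0 0 -200 0; 0 0 0 -200 0"}}

```text
t: 2.9
eef_pos: [0.0531, 0.2373, 0.7789]
tool_rot: [0.005, 0.11, 0.993, 0.03]
wrist_force: [0.3, -0.1, -0.6]
opening: 0.0004
gripper_force: 0.0
```

```bash
python3 - <<'E'
from h import *
s=monitor.sense();print(s["joint_pos"].round(3),s["eef_pos"].round(4),tool(s)[1].round(3).tolist())
E
```

```text
[ 1.303  0.029  0.427  0.     2.625 -0.046] [0.0531 0.2373 0.7789] [[-0.976, 0.219, 0.016], [0.219, 0.974, 0.058], [-0.003, 0.06, -0.998]]
```

Call:
{"api": "play_rows", "payload": {"motion": "0 0 0 50 0; 0 0 0 100 0; 0 0 0 100 0"}}

```text
t: 3.2
eef_pos: [0.0546, 0.2429, 0.6747]
tool_rot: [0.004, 0.11, 0.994, 0.026]
wrist_force: [0.5, -0.2, -0.1]
opening: 0.0004
gripper_force: 0.0
```

```bash
python3 - <<'E'
from h import *
s=monitor.sense();print(s["joint_pos"].round(3),s["eef_pos"].round(4),tool(s)[1].round(3).tolist())
E
```

```text
[ 1.303 -0.153  0.974  0.     2.268 -0.046] [0.0546 0.2429 0.6747] [[-0.976, 0.219, 0.014], [0.219, 0.974, 0.051], [-0.002, 0.052, -0.999]]
```

```bash
python3 - <<'E'
from h import *
from scipy.optimize import least_squares
D=[(.3203,1.5657,1.2574,.5746,.2321),(-.24,2.109,1.274,.2503,.252),(.048,.435,2.623,.2557,.7726),(.029,.427,2.625,.2432,.7789),(-.153,.974,2.268,.2490,.6747)]
def f(p):
    h,L1,L2,Lt,a,b=p;o=[]
    for q2,q3,q5,r,z in D:
        A=q2+q3;T=A+q5
        o+=[a+L1*np.sin(q2)+L2*np.sin(A)+b*np.cos(A)+Lt*np.sin(T)-r,h+L1*np.cos(q2)+L2*np.cos(A)-b*np.sin(A)+Lt*np.cos(T)-z]
    return o
s=least_squares(f,[.3,.58,.42,.25,0,0]);print(s.x.round(3),np.abs(s.fun).max(),np.linalg.cond(s.jac))
# wall / ceiling context: wrist cam
p=optics.camera_params("wrist");print((-p["R"].T@p["t"]).round(3),p["R"].round(2).tolist(),p["fovy"])
print("board edge",ray("top",590,200,.1),ray("top",622,90,.2))
E
```

```text
[0.152 0.592 0.417 0.329 0.    0.025] 0.00019958177748158334 269.69758177711344
[-0.016  0.251  0.825] [[0.22, 0.97, 0.05], [0.94, -0.22, 0.25], [0.25, -0.01, -0.97]] 64.31125197297999
board edge [ 0.70166971 -0.41669492  0.1       ] [ 0.86683602 -0.4278787   0.2       ]
```

Call:
{"api": "play_rows", "payload": {"motion": "0 -28 -15 30 -4; 0 -56 -30 60 -8; 0 -84 -45 90 -12; 0 -112 -60 118 -16; 0 -140 -76 148 -20; 0 -168 -92 178 -24; 0 -196 -107 208 -28; 0 -224 -122 237 -32; 0 -252 -137 267 -36; 0 -280 -153 297 -40; 0 -308 -168 326 -44; 0 -336 -183 356 -48; 0 -364 -198 386 -52; 0 -392 -214 415 -56; 0 -420 -229 445 -60; 0 -420 -229 445 -60"}}

```text
t: 4.8
eef_pos: [0.4225, -0.0374, 0.2185]
tool_rot: [0.012, -0.396, 0.918, 0.02]
wrist_force: [-0.6, 0.2, 0.6]
opening: 0.0005
gripper_force: 0.0
```

```bash
cat >> h.py <<'E'
def show():
    s=monitor.sense();p,R=tool(s);z=R[:,2];y=R[:,1]
    print("t",s["t"],"q",s["joint_pos"].round(3),"p",p.round(4),"F",s["wrist_force"].round(1))
    print("z",z.round(3),"tilt",np.degrees(np.arccos(-z[2])).round(1),"az",np.degrees(np.arctan2(z[1],z[0])).round(1),"y",y.round(3),"x",R[:,0].round(3))
E
python3 -c "from h import *;show()"
```

```text
t 4.8 q [-0.151  0.092  1.904  0.052  1.148 -2.557] p [ 0.4225 -0.0374  0.2185] F [-0.6  0.2  0.6]
z [ 0.006  0.047 -0.999] tilt 2.7 az 83.3 y [-0.727  0.686  0.028] x [-0.687 -0.726 -0.038]
```

Call:
{"api": "play_rows", "payload": {"motion": "0 0 0 0 -8.5; 0 0 0 0 -8.5"}}

```text
t: 5.0
eef_pos: [0.4238, -0.006, 0.2233]
tool_rot: [0.007, -0.451, 0.893, 0.001]
wrist_force: [-0.8, 0.2, 0.3]
opening: 0.0003
gripper_force: 0.0
```

Call:
{"api": "play_rows", "payload": {"motion": "0 0 0 0 -8.5; 0 0 0 0 -17; 0 0 0 0 -25; 0 0 0 0 -33"}}

```text
t: 5.4
eef_pos: [0.4078, 0.0595, 0.2107]
tool_rot: [-0.018, -0.599, 0.797, -0.072]
wrist_force: [-0.7, 0.6, 0.4]
opening: 0.0007
gripper_force: 0.0
```

```bash
python3 -c "from h import *;show()"
```

```text
t 5.4 q [ 0.228  0.067  1.962 -0.164  1.093 -2.557] p [0.4078 0.0595 0.2107] F [-0.7  0.6  0.4]
z [ 0.058 -0.136 -0.989] tilt 8.5 az -66.8 y [-0.958  0.272 -0.093] x [-0.281 -0.953  0.114]
```

Call:
{"api": "play_rows", "payload": {"motion": "0 45 -12 6 -4; 0 90 -25 12 -8; 0 135 -37 18 -12; 0 180 -50 24 -16; 0 200 -55 28 -20"}}

```text
t: 5.9
eef_pos: [0.3534, 0.0592, 0.1473]
tool_rot: [-0.042, -0.697, 0.706, -0.124]
wrist_force: [0.5, 0.1, -0.6]
opening: 0.0006
gripper_force: 0.0
```

```bash
python3 -c "from h import *;show()"
```

```text
t 5.9 q [ 0.364  0.055  2.184 -0.334  0.907 -2.557] p [0.3534 0.0592 0.1473] F [ 0.5  0.1 -0.6]
z [ 0.113 -0.234 -0.966] tilt 15.0 az -64.2 y [-0.993 -0.001 -0.116] x [-0.026 -0.972  0.232]
```

Call:
{"api": "play_rows", "payload": {"motion": "0 0 0 0 8; 0 40 -15 -5 16; 0 80 -30 -10 24; 0 120 -45 -15 30; 0 160 -60 -20 30; 0 211 -79 -23 30; 0 211 -79 -23 30"}}

```text
t: 6.6
eef_pos: [0.4279, -0.1245, 0.2227]
tool_rot: [-0.014, -0.477, 0.867, -0.145]
wrist_force: [-0.1, -0.1, -1.1]
opening: -0.0
gripper_force: 0.0
```

Call:
{"api": "play_rows", "payload": {"motion": "0 0 0 0 -8; 0 0 0 0 -16; 0 0 0 0 -24; 0 0 0 0 -32; 0 0 0 0 -40; 0 0 0 0 -48"}}

```text
t: 7.2
eef_pos: [0.4111, -0.0649, 0.1615]
tool_rot: [0.086, 0.691, -0.681, 0.225]
wrist_force: [0.3, -0.1, 0.3]
opening: 0.0005
gripper_force: 0.0
```

```bash
python3 -c "from h import *;show()"
```

```text
t 7.2 q [ 0.166  0.092  2.181 -0.649  0.846 -2.557] p [ 0.4111 -0.0649  0.1615] F [ 0.3 -0.1  0.3]
z [ 0.194 -0.426 -0.883] tilt 27.9 az -65.5 y [-0.981 -0.057 -0.188] x [-0.03  -0.903  0.429]
```

```bash
python3 - <<'E'
from h import *
def tri(a,b):
    P=[]
    for n,(u,v) in (("top",a),("side",b)):
        o=ray(n,u,v,0);d=ray(n,u,v,1)-o;d/=np.linalg.norm(d);P.append((o,d))
    (o1,d1),(o2,d2)=P
    t=np.linalg.lstsq(np.c_[d1,-d2],o2-o1,rcond=None)[0]
    return o1+t[0]*d1,o2+t[1]*d2
print(tri((466,467),(582,240)),tri((578,445),(560,195)))
E
```

```text
(array([ 0.22247745, -0.21192555,  0.04390704]), array([ 0.2198793 , -0.21197923,  0.04466987])) (array([ 0.2712743 , -0.40362363,  0.06617423]), array([ 0.2628161 , -0.40395214,  0.06841727]))
```

Call:
{"api": "play_rows", "payload": {"motion": "0 0 0 0 8; 0 30 10 -5 16; 0 65 20 -10 24; 0 100 30 -15 32; 0 135 42 -20 40; 0 170 53 -26 48; 0 205 64 -32 56; 0 240 75 -38 60; 0 275 85 -43 60; 0 275 85 -43 60"}}

```text
t: 8.2
eef_pos: [0.3114, -0.3005, 0.3034]
tool_rot: [0.038, -0.251, 0.937, -0.241]
wrist_force: [-0.1, 0.1, -0.5]
opening: 0.0006
gripper_force: 0.0
```

```bash
python3 -c "from h import *;show()"
```

```text
t 8.2 q [-0.617 -0.159  2.017 -0.32   0.876 -2.556] p [ 0.3114 -0.3005  0.3034] F [-0.1  0.1 -0.5]
z [ 0.192 -0.433 -0.881] tilt 28.3 az -66.0 y [-0.452  0.758 -0.471] x [-0.871 -0.489  0.05 ]
```

Call:
{"api": "play_rows", "payload": {"motion": "0 0 0 0 -8; 0 0 0 0 -16; 0 0 0 0 -24; 0 0 0 0 -32; 0 0 0 0 -40; 0 0 0 0 -48; 0 0 0 0 -56; 0 0 0 0 -64; 0 0 0 0 -72"}}

```text
t: 9.1
eef_pos: [0.3335, -0.2366, 0.2086]
tool_rot: [-0.129, -0.631, 0.694, -0.321]
wrist_force: [0.2, -0.9, -0.0]
opening: 0.0008
gripper_force: 0.0
```

```bash
python3 -c "from h import *;show()"
```

```text
t 9.1 q [-0.21  -0.074  2.322 -0.97   0.727 -2.558] p [ 0.3335 -0.2366  0.2086] F [ 0.2 -0.9 -0. ]
z [ 0.226 -0.608 -0.761] tilt 40.4 az -69.7 y [-0.959 -0.003 -0.282] x [-0.169 -0.794  0.584]
```

Call:
{"api": "play_rows", "payload": {"motion": "0 -16 -13 -40 0; 0 -32 -26 -80 0; 0 -48 -39 -120 0; 0 -64 -52 -160 0; 0 -80 -65 -200 0; 0 -97 -78 -242 0; 0 -113 -92 -283 0; 0 -129 -105 -323 0; 0 -140 -80 -360 0; 0 -150 -57 -395 0; 0 -160 -34 -430 0; 0 -170 -11 -465 0; 0 -180 12 -500 0; 0 -190 35 -535 0; 0 -200 58 -570 0; 0 -210 80 -603 0; 0 -220 102 -637 0; 0 -230 123 -670 0; 0 -230 123 -670 0; 0 -230 123 -670 0"}}

```text
t: 11.1
eef_pos: [0.1059, 0.3528, 0.5498]
tool_rot: [-0.129, -0.63, 0.695, -0.322]
wrist_force: [-0.9, -1.1, -0.2]
opening: 0.0005
gripper_force: 0.0
```

```bash
python3 -c "from h import *;show()"
```

```text
t 11.1 q [ 1.487  0.232  1.101 -0.432  2.422 -1.793] p [0.1059 0.3528 0.5498] F [-0.9 -1.1 -0.2]
z [ 0.226 -0.61  -0.76 ] tilt 40.6 az -69.7 y [-0.959  0.    -0.285] x [-0.174 -0.792  0.585]
```

Call:
{"api": "play_rows", "payload": {"motion": "0 0 0 0 -8; 0 0 0 0 -16; 0 0 0 0 -24; 0 0 0 0 -32; 0 0 0 0 -40; 0 0 0 0 -48; 0 0 0 0 -56; 0 0 0 0 -64; 0 0 0 0 -72"}}

```text
t: 12.0
eef_pos: [0.0082, 0.3373, 0.5178]
tool_rot: [0.277, 0.896, -0.284, 0.199]
wrist_force: [-0.7, -0.5, -0.0]
opening: 0.0002
gripper_force: 0.0
```

```bash
python3 -c "from h import *;show()"
```

```text
t 12.0 q [ 1.652  0.2    1.214 -0.222  2.399 -2.558] p [0.0082 0.3373 0.5178] F [-0.7 -0.5 -0. ]
z [ 0.199 -0.61  -0.767] tilt 39.9 az -71.9 y [-0.619 -0.685  0.384] x [ 0.759 -0.398  0.514]
```

Call:
{"api": "play_rows", "payload": {"motion": "0 30 -25 8 -8; 0 50 -45 14 -16; 0 76 -62 20 -24; 0 100 -80 25 -32; 0 120 -95 30 -40; 0 120 -95 30 -48"}}

```text
t: 12.6
eef_pos: [-0.1328, 0.2643, 0.5191]
tool_rot: [0.322, 0.935, -0.083, 0.121]
wrist_force: [-0.2, 0.7, 0.2]
opening: 0.0007
gripper_force: 0.0
```

```bash
python3 -c "from h import *;show()"
```

```text
t 12.6 q [ 1.934  0.138  1.29   0.089  2.412 -2.558] p [-0.1328  0.2643  0.5191] F [-0.2  0.7  0.2]
z [ 0.173 -0.622 -0.763] tilt 40.2 az -74.5 y [-0.233 -0.779  0.582] x [ 0.957 -0.077  0.28 ]
```

Call:
{"api": "play_rows", "payload": {"motion": "0 40 -30 7 8; 0 80 -60 14 16; 0 120 -90 21 24; 0 160 -120 28 32; 0 200 -150 35 40; 0 245 -181 42 48; 0 265 -181 82 56; 0 284 -181 122 64; 0 303 -181 162 72; 0 322 -181 202 80; 0 341 -181 242 88; 0 360 -181 282 96; 0 378 -181 322 104; 0 396 -181 360 112; 0 396 -181 360 120; 0 396 -181 360 128; 0 396 -181 360 136; 0 396 -181 360 144; 0 396 -181 360 152; 0 396 -181 360 160"}}

```text
t: 14.6
eef_pos: [0.3497, 0.151, 0.2501]
tool_rot: [0.064, -0.077, 0.936, -0.337]
wrist_force: [-0.3, 1.1, 0.0]
opening: 0.0003
gripper_force: 0.0
```

Call:
{"api": "play_rows", "payload": {"motion": "0 0 0 0 8; 0 0 0 0 16; 0 0 0 0 24; 0 0 0 0 32; 0 0 0 0 40; 0 0 0 0 48; 0 0 0 0 56; 0 0 0 0 64; 0 0 0 0 72; 0 0 0 0 80; 0 0 0 0 88; 0 0 0 0 96"}}

```text
t: 15.8
eef_pos: [0.3497, 0.151, 0.2501]
tool_rot: [0.293, 0.644, 0.684, -0.178]
wrist_force: [0.2, -0.0, -0.4]
opening: 0.0007
gripper_force: 0.0
```

```bash
python3 -c "from h import *;show()"
```

```text
t 15.8 q [ 0.842  0.182  1.911 -0.575  1.491  0.962] p [0.3497 0.151  0.2501] F [ 0.2 -0.  -0.4]
z [ 0.172 -0.621 -0.765] tilt 40.1 az -74.5 y [0.985 0.107 0.135] x [ 0.002  0.776 -0.63 ]
```

Call:
{"api": "play_rows", "payload": {"motion": "0 0 0 0 8; 0 0 0 0 16; 0 0 0 0 24; 0 0 0 0 32; 0 0 0 0 40; 0 0 0 0 48; 0 0 0 0 56; 0 0 0 0 64; 0 0 0 0 72; 0 0 0 0 80; 0 0 0 0 88; 0 0 0 0 96; 0 0 0 0 104; 0 0 0 0 112; 0 0 0 0 120"}}

```text
t: 17.3
eef_pos: [0.3954, 0.1004, 0.3001]
tool_rot: [0.279, 0.949, -0.114, 0.096]
wrist_force: [0.2, 0.3, -0.5]
opening: 0.0007
gripper_force: 0.0
```

```bash
python3 -c "from h import *;show()"
```

```text
t 17.3 q [ 0.63   0.115  1.806 -0.544  1.503  2.556] p [0.3954 0.1004 0.3001] F [ 0.2  0.3 -0.5]
z [ 0.119 -0.552 -0.825] tilt 34.4 az -77.8 y [-0.27  -0.818  0.508] x [ 0.956 -0.162  0.246]
```

```bash
cat > sim.py <<'E'
import numpy as np
from scipy.optimize import least_squares
from scipy.spatial.transform import Rotation as Ro
LO=np.array([-3.11,-.84,.21,-1.34,.05,-2.556]);HI=np.array([3.11,2.01,2.61,4.49,2.63,2.556])
h,L1,L2,Lt,b=.152,.592,.417,.329,.025
def rz(a):c,s=np.cos(a),np.sin(a);return np.array([[c,-s,0],[s,c,0],[0,0,1]])
def ry(a):c,s=np.cos(a),np.sin(a);return np.array([[c,0,s],[0,1,0],[-s,0,c]])
def fk(q):
    B=rz(q[0]);F=B@ry(q[1]+q[2]);W=F@rz(q[3])@ry(q[4])
    p=np.array([0,0,h])+B@ry(q[1])@[0,0,L1]+F@[b,0,L2]+W@[0,0,Lt]
    return p,W@rz(q[5])
def solve(q,p,R,wp):
    def f(x):
        P,Q=fk(x);return np.r_[wp*(P-p),Ro.from_matrix(R@Q.T).as_rotvec(),1e-4*(x-q)]
    return least_squares(f,np.clip(q,LO+1e-4,HI-1e-4),bounds=(LO,HI),xtol=1e-7).x
def push(q,sg,n,wp,shift=(0,0,0)):
    p0,R0=fk(q)
    for i in range(1,n+1):
        P,Q=fk(q)
        tgt=p0+np.array(shift)*i/n; Rt=R0@rz(np.radians(8*sg*i))
        d=tgt-P;m=np.linalg.norm(d);P2=P+d*min(1,.05/max(m,1e-9))
        rv=Ro.from_matrix(Q.T@Rt).as_rotvec();a=np.linalg.norm(rv);R2=Q@Ro.from_rotvec(rv*min(1,.15/max(a,1e-9))).as_matrix()
        q=solve(q,P2,R2,wp)
    return q
def ang(R):
    z=R[:,2];return np.degrees([np.arccos(-z[2]),np.arctan2(z[1],z[0])]).round(1)
E
python3 - <<'E'
from h import *;from sim import *
s=monitor.sense();p,R=tool(s);q=s["joint_pos"];P,Q=fk(q)
print(p-P,(Q.T@R).round(3).tolist())
q0=np.array([.842,.182,1.911,-.575,1.491,.962])
for wp in (.3,1,2,4,8):
    x=push(q0,1,15,wp);print(wp,x.round(2),fk(x)[0].round(3),ang(fk(x)[1]))
E
```

```text
[-0.00832193  0.01604479 -0.00190272] [[0.0, -1.0, 0.0], [1.0, 0.0, -0.0], [0.0, 0.0, 1.0]]
0.3 [ 0.47  0.07  1.66 -0.68  1.58  2.56] [0.457 0.001 0.4  ] [ 39.9 -74.5]
1 [ 0.54  0.09  1.72 -0.63  1.55  2.56] [0.439 0.036 0.358] [ 37.7 -75.4]
2 [ 0.66  0.13  1.83 -0.51  1.49  2.56] [0.392 0.102 0.284] [ 33.  -79.1]
4 [ 0.71  0.14  1.86 -0.46  1.47  2.56] [0.369 0.127 0.261] [ 31.6 -81.1]
8 [ 0.73  0.15  1.86 -0.45  1.46  2.56] [0.363 0.134 0.255] [ 31.2 -81.7]
```

```bash
cat > srch.py <<'E'
from sim import *;from h import monitor,tool
s=monitor.sense();p,R=tool(s);q=s["joint_pos"]
zt=lambda t,a:np.array([np.sin(t)*np.cos(a),np.sin(t)*np.sin(a),-np.cos(t)])
T=zt(np.radians(41),np.radians(-98))
rng=np.random.default_rng(0);out=[]
_,Q0=fk(q)
for k in range(260):
    r=rng.uniform(.3,.75);a=rng.uniform(-1,1.9);zz=rng.uniform(.24,.6)
    c=np.array([r*np.cos(a),r*np.sin(a),zz])
    if c[1]<-.3 : continue
    sg=rng.choice([-1,1]); sh=rng.uniform(-.25,.25,3)*[1,1,.6]
    # yaw to limit: find yaw angle where q6 just at limit
    x=solve(q*[0,1,1,1,1,0]+[np.arctan2(c[1]+.18,c[0]),0,0,0,0,0],c,Q0@rz(-q[5]),1.8)
    P,Q=fk(x)
    if np.linalg.norm(P-c)>.005: continue
    x[5]=sg*2.5
    y=push(x,sg,9,1.8,sh);P,Q=fk(y)
    if P[2]<.2 or P[1]<-.33: continue
    out.append((np.degrees(np.arccos(np.clip(Q[:,2]@T,-1,1))),sg,c.round(2),sh.round(2),x.round(2),P.round(2),ang(Q)))
out.sort(key=lambda o:o[0])
for o in out[:6]:print(*o)
print([o[:3] for o in out if o[1]!=out[0][1]][:2])
E
time python3 srch.py
```

```text
2.497050736730396 -1 [-0.03  0.62  0.36] [-0.13  0.16  0.03] [ 1.65  0.72  0.7  -0.1   2.31 -2.5 ] [-0.21  0.65  0.38] [  40.6 -101.8]
2.6023243970307064 -1 [-0.1   0.64  0.44] [-0.08  0.13  0.08] [ 1.74  0.85  0.26 -0.05  2.63 -2.5 ] [-0.26  0.59  0.47] [  39.8 -101.6]
3.8975514419006494 1 [0.69 0.2  0.52] [ 0.   -0.16 -0.06] [ 0.52  0.7   0.36 -0.7   2.16  2.5 ] [ 0.72 -0.01  0.56] [ 39.2 -92.6]
3.948461104535908 1 [0.51 0.19 0.59] [ 0.04 -0.05 -0.12] [ 0.67  0.37  0.76 -0.67  2.19  2.5 ] [0.57 0.08 0.67] [ 41.3 -92. ]
4.615950572366085 -1 [-0.14  0.53  0.52] [-0.01 -0.15 -0.07] [ 1.82  0.64  0.47  0.04  2.63 -2.5 ] [-0.32  0.42  0.57] [ 40.3 -91. ]
4.990076104439057 1 [0.52 0.31 0.54] [-0.01 -0.12 -0.1 ] [ 0.8   0.52  0.63 -0.65  2.25  2.5 ] [0.56 0.16 0.64] [ 42.5 -90.8]
[(np.float64(3.8975514419006494), np.int64(1), array([0.69, 0.2 , 0.52])), (np.float64(3.948461104535908), np.int64(1), array([0.51, 0.19, 0.59]))]
real	0m11.112s
user	0m11.556s
sys	0m0.048s
```

Call:
{"api": "play_rows", "payload": {"motion": "0 20 5 -30 -8; 0 42 10 -70 -16; 0 68 15 -110 -24; 0 92 20 -150 -24; 0 116 26 -190 -24; 0 140 32 -230 -24; 0 164 37 -267 -24; 0 164 37 -267 -24"}}

```text
t: 18.1
eef_pos: [0.5123, 0.1935, 0.583]
tool_rot: [0.292, 0.952, 0.085, 0.04]
wrist_force: [-0.3, -0.9, -0.0]
opening: 0.0004
gripper_force: 0.0
```

```bash
python3 - <<'E'
from h import *;from sim import *
show();s=monitor.sense();q=s["joint_pos"];R=tool(s)[1]
for sh in [(0,0,0),(.04,-.05,-.12),(0,-.1,-.1)]:
    for n in (8,11,14):
        y=push(q,1,n,1.8,sh);print(sh,(R.T@sh).round(3),n,y.round(2),fk(y)[0].round(2),ang(fk(y)[1]))
E
```

```text
t 18.1 q [ 0.642  0.36   0.782 -0.664  2.153  1.701] p [0.5123 0.1935 0.583 ] F [-0.3 -0.9 -0. ]
z [ 0.127 -0.548 -0.827] tilt 34.2 az -77.0 y [ 0.139 -0.815  0.562] x [0.982 0.186 0.027]
(0, 0, 0) [0. 0. 0.] 8 [ 0.61  0.5   0.42 -0.78  2.34  2.56] [0.55 0.18 0.63] [ 34.4 -80.5]
(0, 0, 0) [0. 0. 0.] 11 [ 0.59  0.57  0.21 -0.99  2.44  2.56] [0.55 0.15 0.67] [ 37.6 -84.3]
(0, 0, 0) [0. 0. 0.] 14 [ 0.57  0.56  0.21 -1.14  2.47  2.56] [0.52 0.12 0.69] [ 41.8 -89.6]
(0.04, -0.05, -0.12) [ 0.027 -0.021  0.132] 8 [ 0.45  0.4   0.85 -0.61  1.99  2.56] [0.6  0.1  0.53] [ 32.8 -81. ]
(0.04, -0.05, -0.12) [ 0.027 -0.021  0.132] 11 [ 0.46  0.66  0.21 -0.82  2.35  2.56] [0.64 0.13 0.6 ] [ 34.5 -86.7]
(0.04, -0.05, -0.12) [ 0.027 -0.021  0.132] 14 [ 0.43  0.62  0.21 -0.97  2.38  2.56] [0.61 0.07 0.64] [ 39.1 -90.5]
(0, -0.1, -0.1) [-0.021  0.025  0.137] 8 [ 0.38  0.26  1.04 -0.58  1.91  2.56] [0.55 0.04 0.53] [ 32.  -79.5]
(0, -0.1, -0.1) [-0.021  0.025  0.137] 11 [ 0.37  0.44  0.56 -0.69  2.19  2.56] [0.59 0.05 0.61] [ 32.6 -85.6]
(0, -0.1, -0.1) [-0.021  0.025  0.137] 14 [ 0.39  0.57  0.21 -0.95  2.39  2.56] [0.58 0.04 0.67] [ 37.1 -90.7]
```

Push 16 rows, no shift.

Call:
{"api": "play_rows", "payload": {"motion": "0 0 0 0 8; 0 0 0 0 16; 0 0 0 0 24; 0 0 0 0 32; 0 0 0 0 40; 0 0 0 0 48; 0 0 0 0 56; 0 0 0 0 64; 0 0 0 0 72; 0 0 0 0 80; 0 0 0 0 88; 0 0 0 0 96; 0 0 0 0 104; 0 0 0 0 112; 0 0 0 0 120"}}

```text
t: 19.6
eef_pos: [0.4981, 0.1087, 0.7094]
tool_rot: [0.287, 0.714, -0.597, 0.228]
wrist_force: [-0.1, -0.6, 0.4]
opening: 0.0006
gripper_force: 0.0
```

```bash
python3 -c "from h import *;show()"
```

```text
t 19.6 q [ 0.553  0.526  0.221 -1.197  2.481  2.557] p [0.4981 0.1087 0.7094] F [-0.1 -0.6  0.4]
z [-0.016 -0.681 -0.732] tilt 43.0 az -91.4 y [-0.983 -0.123  0.137] x [ 0.183 -0.721  0.668]
```

```bash
python3 - <<'E'
from h import *;from sim import *
s=monitor.sense();q=s["joint_pos"];p,R=tool(s);P,Q=fk(q)
for dy in(0,11.6,11.6-90,11.6-180):
  for c in ([.65,.15,.22],[.641,.062,.14],[.64,0,.074],[.68,-.008,.09]):
    x=solve(np.array([.4,.7,1.4,-.8,1.5,1.2]),np.array(c)+P-p,Q@rz(np.radians(dy)),1.8);A,B=fk(x);print(dy,c,x.round(2),np.abs(A-c-P+p).max().round(4))
d=np.array([.65,.15,.22])-p;print((R.T@d*1000).round())
E
```

```text
0 [0.65, 0.15, 0.22] [ 0.38  0.98  0.21 -0.93  2.26  2.56] 0.1701
0 [0.641, 0.062, 0.14] [ 0.25  1.06  0.21 -0.84  2.16  2.56] 0.1794
0 [0.64, 0, 0.074] [-0.12  0.54  1.37 -0.39  1.19  2.56] 0.1805
0 [0.68, -0.008, 0.09] [ 0.14  1.13  0.21 -0.77  2.04  2.56] 0.1847
11.6 [0.65, 0.15, 0.22] [ 0.36  0.94  0.21 -1.02  2.29  2.56] 0.2169
11.6 [0.641, 0.062, 0.14] [ 0.21  1.01  0.21 -0.89  2.18  2.56] 0.2192
11.6 [0.64, 0, 0.074] [-0.31  0.38  1.77 -0.17  0.73  2.56] 0.2154
11.6 [0.68, -0.008, 0.09] [ 0.09  1.08  0.21 -0.79  2.05  2.56] 0.1885
-78.4 [0.65, 0.15, 0.22] [ 0.49  0.66  1.23 -0.64  1.66  2.17] 0.0
-78.4 [0.641, 0.062, 0.14] [ 0.39  0.66  1.46 -0.68  1.43  2.23] 0.0
-78.4 [0.64, 0, 0.074] [ 0.31  0.7   1.57 -0.74  1.26  2.28] 0.0
-78.4 [0.68, -0.008, 0.09] [ 0.28  0.73  1.46 -0.74  1.31  2.2 ] 0.0
-168.4 [0.65, 0.15, 0.22] [ 0.49  0.66  1.23 -0.64  1.66  0.6 ] 0.0
-168.4 [0.641, 0.062, 0.14] [ 0.39  0.66  1.46 -0.68  1.43  0.66] 0.0
-168.4 [0.64, 0, 0.074] [ 0.31  0.7   1.57 -0.74  1.26  0.71] 0.0
-168.4 [0.68, -0.008, 0.09] [ 0.28  0.73  1.46 -0.74  1.31  0.63] 0.0
[-329. -221.  327.]
```

Call:
{"api": "play_rows", "payload": {"motion": "0 0 0 0 -8.4; 0 0 0 0 -16.8; 0 0 0 0 -25.2; 0 0 0 0 -33.6; 0 -25 -17 25 -42; 0 -50 -34 50 -50.4; 0 -75 -51 75 -58.8; 0 -100 -68 100 -67.2; 0 -125 -85 125 -75.6; 0 -150 -102 150 -84; 0 -175 -119 175 -92.4; 0 -200 -136 200 -100.8; 0 -225 -153 225 -109.2; 0 -250 -170 250 -117.6; 0 -275 -187 275 -126; 0 -300 -204 300 -134.4; 0 -329 -221 327 -142.8; 0 -329 -221 327 -151.2; 0 -329 -221 327 -159.6; 0 -329 -221 327 -168"}}

```text
t: 21.6
eef_pos: [0.6498, 0.1519, 0.2189]
tool_rot: [0.255, 0.665, 0.651, -0.262]
wrist_force: [0.1, -0.1, 0.7]
opening: 0.0006
gripper_force: 0.0
```

```bash
python3 - <<'E'
from h import *
show();p,R=tool()
print((R.T@(np.array([.641,.065,.143])-p)*1000).round())
for n in ("top","side"): cv2.imwrite(f"pics/{n}1.png",optics.grab_frame(n)[:,:,::-1])
a=cv2.imread("pics/side1.png")[160:310,230:430];b=cv2.imread("pics/top1.png")[130:330,290:460]
cv2.imwrite("pics/c1.png",cv2.resize(a,None,fx=4,fy=4,interpolation=2))
E
```

```text
t 21.6 q [ 0.496  0.662  1.232 -0.635  1.66   0.597] p [0.6498 0.1519 0.2189] F [ 0.1 -0.1  0.7]
z [-0.017 -0.681 -0.732] tilt 43.0 az -91.4 y [ 1.    -0.023 -0.001] x [ 0.016  0.732 -0.681]
[-12.  -7. 115.]
```

View pics/c1.png

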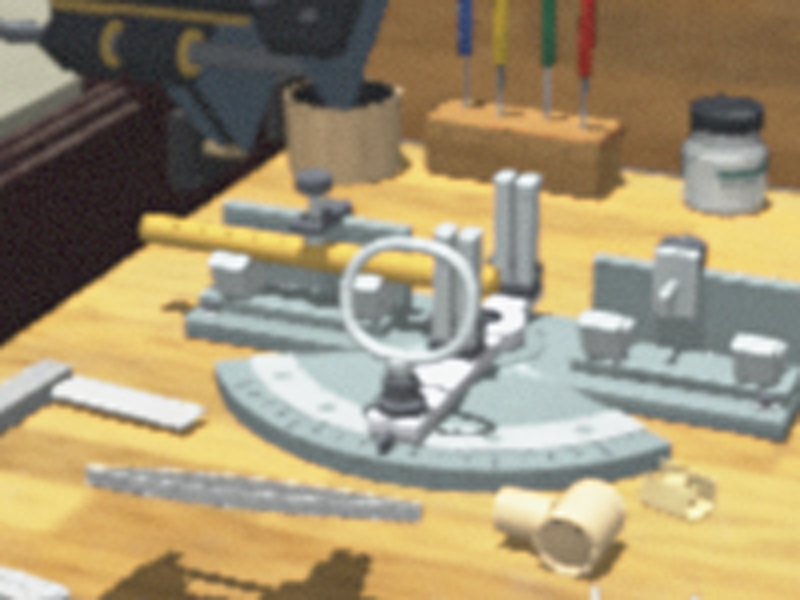

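```bash
python3 - <<'E'
from h import *
def tri(a,b):
    P=[]
    for n,(u,v) in (("top",a),("side",b)):
        o=ray(n,u,v,0);d=ray(n,u,v,1)-o;d/=np.linalg.norm(d);P.append((o,d))
    (o1,d1),(o2,d2)=P
    t=np.linalg.lstsq(np.c_[d1,-d2],o2-o1,rcond=None)[0]
    return (o1+t[0]*d1).round(4),(o2+t[1]*d2).round(4)
print(tri((352.7,231.7),(332.5,235)))
print(pix("side",[.640,.001,.074]),pix("top",[.640,.001,.074]))
p,R=tool();t=p+.019*R[:,2];print("tip",pix("side",t),pix("top",t))
b=cv2.imread("pics/top1.png");cv2.imwrite("pics/c2.png",cv2.resize(b[150:310,230:430],None,fx=4,fy=3.75,interpolation=2))
cv2.imwrite("pics/w1.png",optics.grab_frame("wrist")[:,:,::-1])
E
```

```text
(array([ 0.6391, -0.    ,  0.072 ]), array([0.641 , 0.0007, 0.0721]))
(np.float64(332.93501954964086), np.float64(234.21092307373976)) (np.float64(352.17816860070366), np.float64(231.11367882777117))
tip (np.float64(291.200567411645), np.float64(186.00318505575262)) (np.float64(267.70436534144466), np.float64(215.25538253638015))
```

View pics/w1.png

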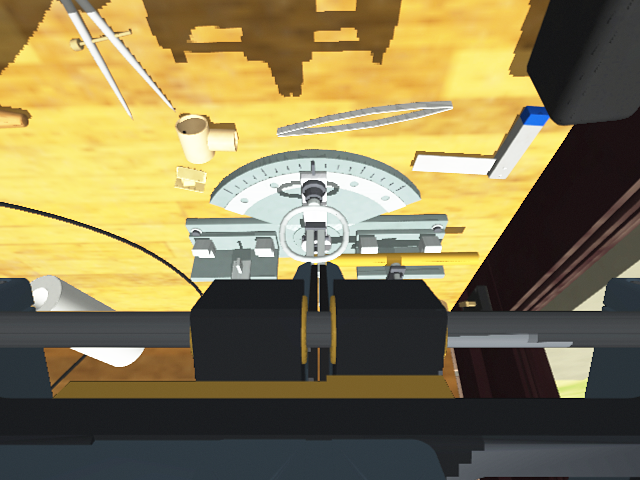

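Call:
{"api": "play_rows", "payload": {"motion": "0 -4 -2 35 0; 0 -8 -4 70 0; 0 -12 -6 105 0; 0 -12 -6 140 0; 0 -12 -6 165 0; 0 -12 -6 165 0"}}

```text
t: 22.35
eef_pos: [0.6404, 0.0297, 0.1049]
tool_rot: [0.255, 0.669, 0.647, -0.263]
wrist_force: [-0.1, -0.2, -0.3]
opening: 0.0008
gripper_force: 0.0
```

```bash
python3 - <<'E'
from h import *
show()
w=optics.grab_frame("wrist")[:,:,::-1];sd=optics.grab_frame("side")[:,:,::-1]
a=cv2.resize(w[150:330,230:410],(540,540),interpolation=2)[:, :400];b=cv2.resize(sd[165:285,280:380],(400,480),interpolation=2)
a=cv2.resize(w[140:320,250:390],(400,514),interpolation=2)
c=np.zeros((520,800,3),np.uint8);c[:514,:400]=a;c[:480,400:]=b
cv2.imwrite("pics/c3.png",c)
p,R=tool();print(pix("wrist",[.640,.001,.074]),pix("wrist",p+.019*R[:,2]))
E
```

```text
t 22.35 q [ 0.346  0.675  1.526 -0.709  1.34   0.691] p [0.6404 0.0297 0.1049] F [-0.1 -0.2 -0.3]
z [-0.02  -0.681 -0.732] tilt 43.0 az -91.7 y [ 0.999 -0.032  0.002] x [ 0.024  0.731 -0.682]
(np.float64(316.2670906166403), np.float64(279.4081268336115)) (np.float64(321.09910819118636), np.float64(297.8980725270342))
```

View pics/c3.png

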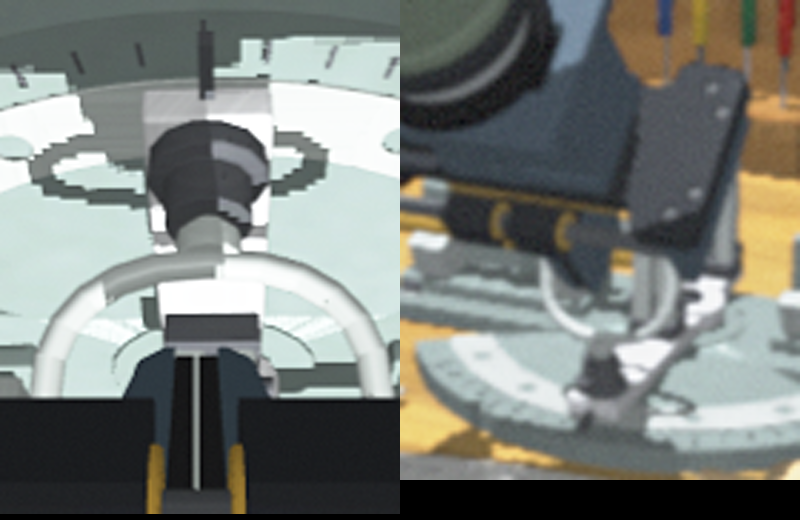

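Call:
{"api": "play_rows", "payload": {"motion": "0 0 0 10 0; 0 0 0 20 0; 0 0 0 30 0; 0 0 0 38 0; 0 0 0 44 0; 0 0 0 44 0"}}

```text
t: 23.05
eef_pos: [0.6424, 0.0019, 0.0741]
tool_rot: [0.257, 0.668, 0.648, -0.26]
wrist_force: [0.4, 0.8, -0.4]
opening: 0.0006
gripper_force: 0.0
```

```bash
python3 -c "
from h import *
show();p,R=tool()
print('up',R.T@[0,0,1],'arc',R.T@[.0387,-.0077,0])"
```

```text
t 23.05 q [ 0.307  0.697  1.574 -0.742  1.262  0.716] p [0.6424 0.0019 0.0741] F [ 0.4  0.8 -0.4]
z [-0.015 -0.68  -0.733] tilt 42.9 az -91.2 y [ 1.    -0.028  0.005] x [ 0.024  0.732 -0.68 ]
up [-0.68039575  0.00544479 -0.73282466] arc [-0.00471186  0.03889766  0.00466376]
```

Call:
{"api": "play_rows", "payload": {"motion": "0 -1.4 0 -1.5 0; 0 -2.7 0 -2.9 0; 0 -4.1 0 -4.4 0; 0 -5.4 0 -5.9 0; 0 -6.8 0 -7.3 0; 0 -6.8 0 -7.3 0"}}

```text
t: 23.65
eef_pos: [0.6426, 0.0033, 0.0846]
tool_rot: [0.257, 0.668, 0.649, -0.259]
wrist_force: [-0.8, 3.4, -6.5]
opening: 0.0003
gripper_force: 3.3
```

```bash
python3 - <<'E'
from h import *
show()
sd=optics.grab_frame("side")[:,:,::-1]
cv2.imwrite("pics/s4.png",sd)
E
```

```text
t 23.65 q [ 0.309  0.684  1.566 -0.737  1.275  0.703] p [0.6426 0.0033 0.0846] F [-0.8  3.4 -6.5]
z [-0.013 -0.679 -0.734] tilt 42.8 az -91.1 y [ 1.    -0.027  0.007] x [ 0.024  0.734 -0.679]
```

Call:
{"api": "play_rows", "payload": {"motion": "0 -1.4 0 -1.5 0; 0 -2.7 0 -2.9 0; 0 -4.1 0 -4.4 0; 0 -5 0 -5.5 0; 0 -5 0 -5.5 0"}}

```text
t: 24.2
eef_pos: [0.6427, 0.0031, 0.0922]
tool_rot: [0.257, 0.668, 0.649, -0.259]
wrist_force: [-0.6, 5.3, -8.7]
opening: 0.0001
gripper_force: 4.6
```

```bash
python3 - <<'E'
from h import *
show();w=optics.grab_frame("wrist")[:,:,::-1];sd=optics.grab_frame("side")[:,:,::-1];show()
a=cv2.resize(w[100:280,250:390],(400,514),interpolation=2)
b=cv2.resize(sd[185:285,285:385],(400,400),interpolation=2)
b2=cv2.resize(cv2.imread("pics/side1.png")[185:285,285:385],(400,400),interpolation=2)
c=np.zeros((520,800,3),np.uint8);c[:514,:400]=a;c[:400,400:]=b
cv2.imwrite("pics/c5.png",c)
E
```

```text
t 24.2 q [ 0.308  0.676  1.561 -0.734  1.286  0.693] p [0.6427 0.0031 0.0922] F [-0.6  5.3 -8.7]
z [-0.013 -0.679 -0.734] tilt 42.8 az -91.1 y [ 1.    -0.027  0.007] x [ 0.025  0.734 -0.679]
t 24.3 q [ 0.309  0.676  1.561 -0.734  1.285  0.693] p [0.6426 0.0032 0.092 ] F [ 0.1  5.6 -8. ]
z [-0.013 -0.679 -0.734] tilt 42.8 az -91.1 y [ 1.    -0.027  0.007] x [ 0.024  0.734 -0.679]
```

View pics/c5.png

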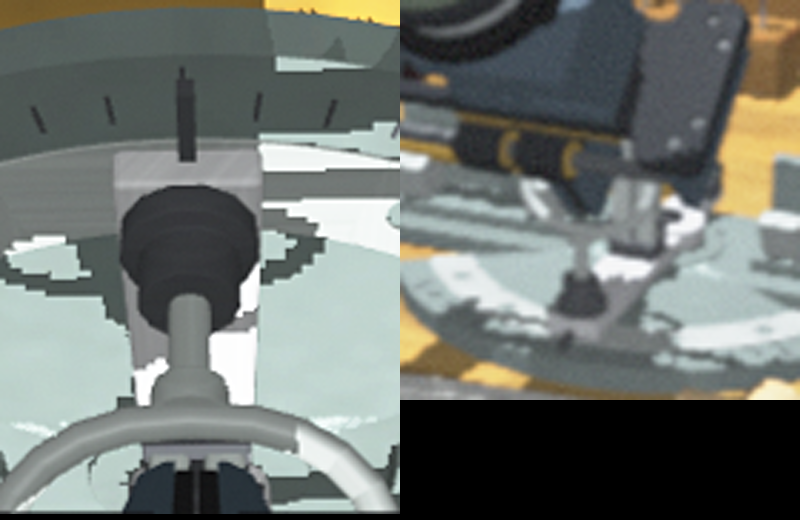

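Call:
{"api": "play_rows", "payload": {"motion": "0 0 2 0 0; 0 0 5 0 0; 0 -0.1 8 0.2 0; 0 -0.2 11 0.3 0; 0 -0.5 14 0.5 0; 0 -0.7 17 0.8 0; 0 -1 20 1.1 0; 0 -1.5 23 1.6 0; 0 -2 26 2.1 0; 0 -2.5 29 2.6 0; 0 -3 31.5 3.1 0; 0 -3.2 32.8 3.3 0; 0 -3.2 32.8 3.3 0"}}

```text
t: 25.6
eef_pos: [0.6761, -0.0006, 0.0916]
tool_rot: [0.256, 0.668, 0.649, -0.257]
wrist_force: [0.5, 10.4, -7.5]
opening: 0.0004
gripper_force: 6.2
```

```bash
python3 - <<'E'
from h import *
show();w=optics.grab_frame("wrist")[:,:,::-1];cv2.imwrite("pics/w6.png",w);cv2.imwrite("pics/t6.png",optics.grab_frame("top")[:,:,::-1])
a=cv2.resize(w[80:280,215:425],(630,600),interpolation=2)
# predicted pixel of ticks/target: hole positions & pin barrel for angles
for th in (.3,.33,.3927): 
    u=np.array([np.sin(th),np.cos(th),0]);piv=np.array([.6405,-.0998,0])
    print(th,"bar end r.125 z.024:",[tuple(np.round((np.array(pix("wrist",piv+r*u+[0,0,z]))-[215,80])*3)) for r,z in((.110,.05),(.13,.013))])
cv2.imwrite("pics/c6.png",a)
E
```

```text
t 25.6 q [ 0.289  0.714  1.477 -0.733  1.305  0.649] p [ 6.761e-01 -6.000e-04  9.160e-02] F [ 0.5 10.4 -7.5]
z [-0.011 -0.677 -0.736] tilt 42.6 az -90.9 y [ 1.    -0.026  0.009] x [ 0.025  0.736 -0.677]
0.3 bar end r.125 z.024: [(np.float64(295.0), np.float64(445.0)), (np.float64(327.0), np.float64(190.0))]
0.33 bar end r.125 z.024: [(np.float64(315.0), np.float64(448.0)), (np.float64(349.0), np.float64(195.0))]
0.3927 bar end r.125 z.024: [(np.float64(355.0), np.float64(456.0)), (np.float64(395.0), np.float64(207.0))]
```

View pics/c6.png

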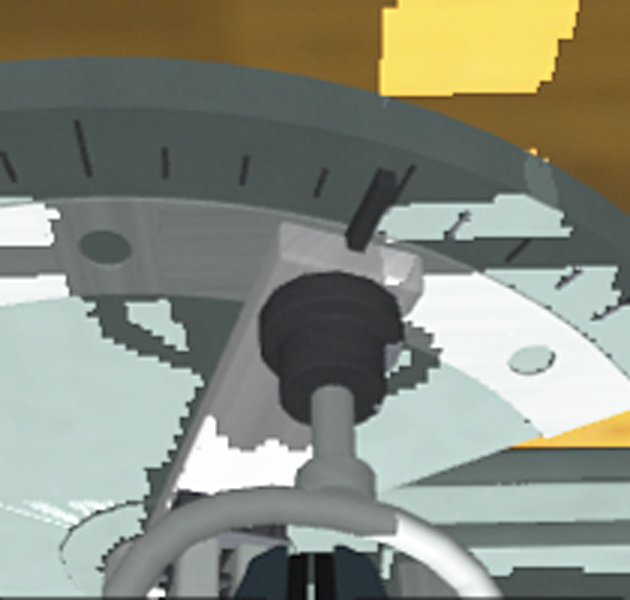

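```bash
python3 - <<'E'
from h import *
piv=np.array([.6405,-.0998])
def a(u,v,z):
    X=ray("wrist",215+u/3,80+v/3,z)[:2]-piv;return np.round([np.linalg.norm(X),np.arctan2(X[0],X[1])],4)
for n,u,v,z in [("hole0",105,247,.013),("hole45",532,360,.013),("tick0",78,122,.0125),("tick22",411,168,.0125),("tick0b",90,175,.0125),("ptr base",358,245,.022),("ptr tip",384,173,.015),("barreltop axis",330,300,.05),("stem",335,420,.06)]: print(n,a(u,v,z))
E
```

```text
hole0 [0.1128 0.0025]
hole45 [0.1114 0.7725]
tick0 [0.1386 0.0047]
tick22 [0.138  0.3861]
tick0b [0.1282 0.0042]
ptr base [0.1281 0.3443]
ptr tip [0.1376 0.3524]
barreltop axis [0.1435 0.2709]
stem [0.1306 0.3013]
```

Call:
{"api": "play_rows", "payload": {"motion": "0 -0.4 1.3 0.4 0; 0 -0.7 2.6 0.7 0; 0 -1 3.8 0.9 0; 0 -1 3.8 0.9 0"}}

```text
t: 26.1
eef_pos: [0.6801, -0.0018, 0.0917]
tool_rot: [0.257, 0.668, 0.649, -0.257]
wrist_force: [1.8, 11.1, -7.6]
opening: 0.0008
gripper_force: 6.4
```

```bash
python3 - <<'E'
from h import *
show();w=optics.grab_frame("wrist")[:,:,::-1]
cv2.imwrite("pics/c7.png",cv2.resize(w[80:230,240:400],(800,600),interpolation=2)[:, :])
p=optics.camera_params("wrist");np.savez("w7.npz",R=p["R"],t=p["t"],f=p["fovy"],cx=p["cx"],cy=p["cy"])
E
```

```text
t 26.1 q [ 0.285  0.718  1.467 -0.734  1.307  0.644] p [ 0.6801 -0.0018  0.0917] F [ 1.8 11.1 -7.6]
z [-0.01  -0.677 -0.736] tilt 42.6 az -90.9 y [ 1.    -0.026  0.01 ] x [ 0.025  0.736 -0.677]
```

View pics/c7.png

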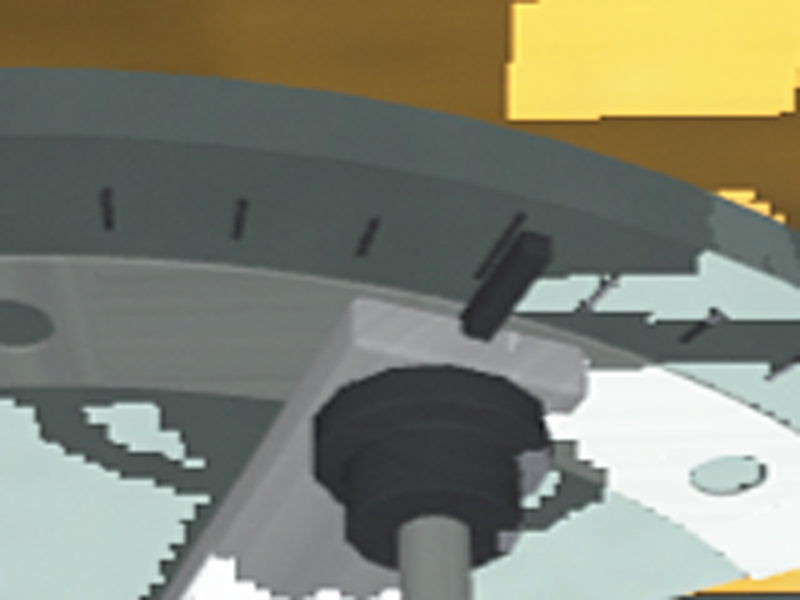

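```bash
python3 - <<'E'
from h import *
piv=np.array([.6405,-.0998]);d=np.load("w7.npz");p=dict(R=d["R"],t=d["t"],fovy=float(d["f"]),cx=float(d["cx"]),cy=float(d["cy"]))
def a(u,v,z):
    X=ray("wrist",240+u/5,80+v/4,z,p)[:2]-piv;return np.round([np.linalg.norm(X),np.arctan2(X[0],X[1])],4)
print("hole0",a(18,322,.013),"hole45",a(729,474,.013),"tick22",a(500,245,.0125),a(480,277,.0125),a(521,214,.0125))
for z in(.013,.018,.024): print(z,"ptr",a(480,322,z),a(535,245,z),a(508,283,z))
print("bar end corners",a(355,305,.024),a(583,355,.024))
E
```

```text
hole0 [0.1129 0.011 ] hole45 [0.1116 0.7713] tick22 [0.1334 0.3866] [0.128 0.388] [0.1385 0.3865]
0.013 ptr [0.1214 0.411 ] [0.135  0.4088] [0.1285 0.4099]
0.018 ptr [0.1258 0.3936] [0.1389 0.3932] [0.1326 0.3935]
0.024 ptr [0.1312 0.3743] [0.1437 0.3756] [0.1377 0.3751]
bar end corners [0.1304 0.2817] [0.1299 0.4631]
```

Call:
{"api": "play_rows", "payload": {"motion": "0 -0.2 0.8 0.2 0; 0 0.5 0.8 0.9 0; 0 1.2 0.8 1.7 0; 0 1.9 0.8 2.4 0; 0 2.6 0.8 3.2 0; 0 3.2 0.8 3.9 0; 0 3.2 0.8 3.9 0"}}

```text
t: 26.85
eef_pos: [0.681, -0.0021, 0.0868]
tool_rot: [0.257, 0.668, 0.649, -0.257]
wrist_force: [1.0, 11.7, -7.1]
opening: 0.0002
gripper_force: 6.2
```

```bash
python3 -c "
from h import *
show()"
```

```text
t 26.85 q [ 0.285  0.724  1.469 -0.736  1.301  0.649] p [ 0.681  -0.0021  0.0868] F [ 1.  11.7 -7.1]
z [-0.01  -0.677 -0.736] tilt 42.6 az -90.8 y [ 1.    -0.025  0.01 ] x [ 0.025  0.736 -0.677]
```

Call:
{"api": "play_rows", "payload": {"motion": "0 0.7 0 0.7 0; 0 1.4 0 1.5 0; 0 2 0 2.2 0; 0 2.7 0 2.9 0; 0 3.4 0 3.7 0; 0 3.4 0 3.7 0"}}

```text
t: 27.45
eef_pos: [0.6811, -0.0025, 0.0831]
tool_rot: [0.258, 0.668, 0.649, -0.257]
wrist_force: [-0.0, 10.5, -3.1]
opening: 0.0005
gripper_force: 5.4
```

```bash
python3 -c "
from h import *
show()
w=optics.grab_frame('wrist')[:,:,::-1]
cv2.imwrite('pics/c8.png',cv2.resize(w[80:280,215:425],(630,600),interpolation=2))"
```

```text
t 27.45 q [ 0.285  0.729  1.472 -0.739  1.296  0.655] p [ 0.6811 -0.0025  0.0831] F [-0.  10.5 -3.1]
z [-0.01  -0.678 -0.735] tilt 42.7 az -90.8 y [ 1.    -0.026  0.01 ] x [ 0.026  0.735 -0.678]
```

View pics/c8.png

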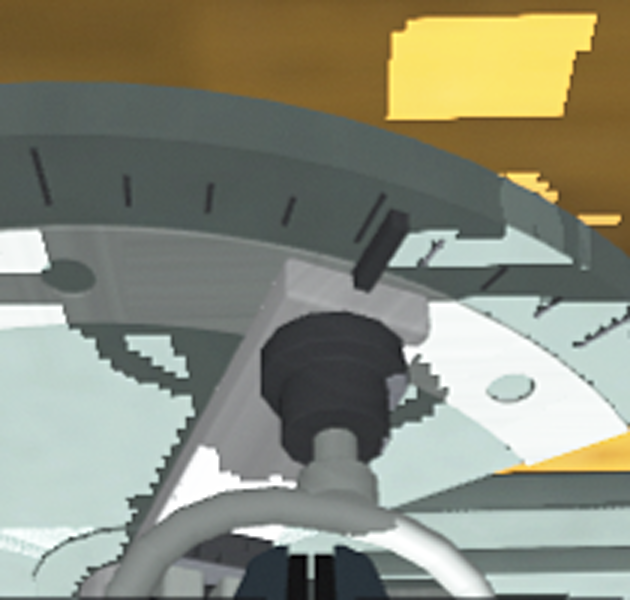

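Call:
{"api": "play_rows", "payload": {"motion": "0 1.5 0 -1.3 0; 0 2.9 0 -2.7 0; 0 4 0 -1.5 0; 0 5.2 0 -0.2 0; 0 6.3 0 1 0; 0 6.3 0 1 0"}}

```text
t: 28.1
eef_pos: [0.6805, -0.0012, 0.0781]
tool_rot: [0.258, 0.668, 0.648, -0.26]
wrist_force: [1.7, 1.3, -0.9]
opening: 0.0008
gripper_force: 1.1
```

```bash
python3 -c "
from h import *
show()
w=optics.grab_frame('wrist')[:,:,::-1]
cv2.imwrite('pics/c9.png',cv2.resize(w[80:280,215:425],(630,600),interpolation=2))
sd=optics.grab_frame('side')[:,:,::-1];cv2.imwrite('pics/s9.png',sd)"
```

```text
t 28.1 q [ 0.288  0.736  1.473 -0.741  1.296  0.662] p [ 0.6805 -0.0012  0.0781] F [ 1.7  1.3 -0.9]
z [-0.013 -0.681 -0.732] tilt 42.9 az -91.1 y [ 1.    -0.027  0.008] x [ 0.025  0.732 -0.681]
```

```bash
python3 - <<'E'
from h import *
p=optics.camera_params("wrist");piv=np.array([.6405,-.0998,0]);th=.388;u=np.array([np.sin(th),np.cos(th),0])
w=optics.grab_frame("wrist");g=cv2.cvtColor(w,cv2.COLOR_RGB2GRAY)
for l in(0,.004,.008,.012):
    print(l,"foot",np.round(pix("wrist",piv+.110*u+[0,0,.0496+l],p),1))
e=pix("wrist",piv+.110*u+[0,0,.0496],p);c=int(round(e[0]))
for k in(-3,0,3): print(c+k,list(zip(range(150,275,3),g[150:275:3,c+k])))
s=monitor.sense();print(s["wrist_force"])
E
```

```text
0 foot [324.1 254.3]
0.004 foot [324.2 261.8]
0.008 foot [324.4 269.5]
0.012 foot [324.6 277.3]
321 [(150, np.uint8(90)), (153, np.uint8(87)), (156, np.uint8(86)), (159, np.uint8(89)), (162, np.uint8(87)), (165, np.uint8(88)), (168, np.uint8(88)), (171, np.uint8(85)), (174, np.uint8(134)), (177, np.uint8(136)), (180, np.uint8(164)), (183, np.uint8(164)), (186, np.uint8(169)), (189, np.uint8(175)), (192, np.uint8(149)), (195, np.uint8(61)), (198, np.uint8(60)), (201, np.uint8(61)), (204, np.uint8(58)), (207, np.uint8(61)), (210, np.uint8(59)), (213, np.uint8(60)), (216, np.uint8(60)), (219, np.uint8(58)), (222, np.uint8(59)), (225, np.uint8(59)), (228, np.uint8(55)), (231, np.uint8(55)), (234, np.uint8(100)), (237, np.uint8(135)), (240, np.uint8(135)), (243, np.uint8(136)), (246, np.uint8(130)), (249, np.uint8(143)), (252, np.uint8(149)), (255, np.uint8(140)), (258, np.uint8(138)), (261, np.uint8(219)), (264, np.uint8(153)), (267, np.uint8(19)), (270, np.uint8(18)), (273, np.uint8(19))]
324 [(150, np.uint8(89)), (153, np.uint8(89)), (156, np.uint8(88)), (159, np.uint8(87)), (162, np.u
[... 1044 characters left out ...]
 (183, np.uint8(164)), (186, np.uint8(168)), (189, np.uint8(168)), (192, np.uint8(156)), (195, np.uint8(61)), (198, np.uint8(62)), (201, np.uint8(62)), (204, np.uint8(58)), (207, np.uint8(59)), (210, np.uint8(60)), (213, np.uint8(60)), (216, np.uint8(60)), (219, np.uint8(60)), (222, np.uint8(60)), (225, np.uint8(61)), (228, np.uint8(54)), (231, np.uint8(52)), (234, np.uint8(135)), (237, np.uint8(136)), (240, np.uint8(141)), (243, np.uint8(144)), (246, np.uint8(123)), (249, np.uint8(139)), (252, np.uint8(148)), (255, np.uint8(142)), (258, np.uint8(123)), (261, np.uint8(161)), (264, np.uint8(48)), (267, np.uint8(53)), (270, np.uint8(50)), (273, np.uint8(50))]
[1.07961902 1.32224655 0.33361783]
```

Call:
{"api": "play_rows", "payload": {"motion": "0 0 0 -5 0; 0 0 0 -10 0; 0 0 0 -16 0; 0 0 0 -22 0; 0 0 0 -30 0; 0 0 0 -45 0; 0 0 0 -70 0; 0 0 0 -100 0; 0 0 0 -130 0; 0 0 0 -130 0"}}

```text
t: 29.25
eef_pos: [0.6835, 0.0912, 0.1765]
tool_rot: [0.259, 0.668, 0.649, -0.256]
wrist_force: [-0.0, -0.7, -0.3]
opening: 0.0
gripper_force: 0.0
```

```bash
python3 - <<'E'
from h import *
show()
p=optics.camera_params("wrist");piv=np.array([.6405,-.0998,0])
w=optics.grab_frame("wrist");g=cv2.cvtColor(w,cv2.COLOR_RGB2GRAY);hsv=cv2.cvtColor(w,cv2.COLOR_RGB2HSV)
cv2.imwrite("pics/w10.png",w[:,:,::-1])
for th in(.36,.3927,.42):
    u=np.array([np.sin(th),np.cos(th),0])
    print(th,"foot l=0,8",[np.round(pix("wrist",piv+.11*u+[0,0,.0496+l],p),1) for l in(0,.008)],"barrel top",np.round(pix("wrist",piv+.11*u+[0,0,.04],p),1),"ptr",np.round(pix("wrist",piv+.133*u+[0,0,.022],p),1))
# dark barrel blob near predicted location
u=np.array([np.sin(.3927),np.cos(.3927),0]);e=pix("wrist",piv+.11*u+[0,0,.036],p)
m=np.zeros_like(g);x,y=int(e[0]),int(e[1]);m[y-25:y+25,x-25:x+25]=(g<75)[y-25:y+25,x-25:x+25]*255
n,l,st,ce=cv2.connectedComponentsWithStats(m);print("barrel pred(z.036)",np.round(e,1),[(st[i].tolist(),ce[i].round(1).tolist()) for i in range(1,n) if st[i][4]>30])
f=pix("wrist",piv+.11*u+[0,0,.0496],p);c=int(round(f[0]));r=int(f[1]);print("profile",r,c,list(zip(range(r-25,r+35,2),g[r-25:r+35:2,c].tolist())))
E
```

```text
t 29.25 q [ 0.404  0.69   1.285 -0.67   1.531  0.589] p [0.6835 0.0912 0.1765] F [-0.  -0.7 -0.3]
z [-0.006 -0.678 -0.735] tilt 42.7 az -90.5 y [ 1.    -0.024  0.014] x [ 0.027  0.735 -0.678]
0.36 foot l=0,8 [array([314.9, 209.6]), array([315. , 217.6])] barrel top [314.8 200.4] ptr [323.9 165.2]
0.3927 foot l=0,8 [array([319.1, 210.5]), array([319.3, 218.5])] barrel top [318.9 201.3] ptr [329.  166.5]
0.42 foot l=0,8 [array([322.6, 211.3]), array([322.8, 219.3])] barrel top [322.3 202.1] ptr [333.1 167.7]
barrel pred(z.036) [318.9 197.5] [([306, 176, 27, 27, 207], [315.1, 187.1])]
profile 210 319 [(185, 81), (187, 75), (189, 77), (191, 74), (193, 90), (195, 130), (197, 64), (199, 158), (201, 170), (203, 207), (205, 253), (207, 188), (209, 250), (211, 255), (213, 239), (215, 225), (217, 224), (219, 224), (221, 224), (223, 227), (225, 251), (227, 218), (229, 221), (231, 223), (233, 220), (235, 221), (237, 225), (239, 87), (241, 98), (243, 95)]
```

```bash
python3 -c "
from workcell import env
print(env.close_job())"
```

```text
the job is handed in; nothing more can be done
None
```

I lifted the pin with one fingertip, swung the bar one hole to the far side, where the brass tube is clamped, and let the pin drop. Camera measurements put it within about 1 mm of fully home. The arm is clear, the loose things weren't touched, and I handed the job in at about 29 s of the 48 s limit; no verdict came back.

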